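Probe the vent bungs and pull the blind ones

ROBOT

A 6-joint arm with a two-finger parallel gripper is mounted at the origin on a cart in front of the work surface, level with it; the furniture and walls round the work are solid. World frame = base frame: x ahead of the robot, y to its left, z up, the work surface at z = 0. Lengths are in mm, angles in rad, forces in N, time in s.
With the tool pointing down it reaches from about 325 to 775 mm from the base axis. Payload 5.5 kg.
Tool frame: the origin (TCP) lies at the very end of the fingers, on their centre line; the grasp point (between the pads) lies 19 mm behind it; z points along the fingers, y is the line along which they close (so a half turn about z gives the same grasp; the last joint's range is limited). The gripper opens to 85 mm and grips with 20 to 120 N. Pads are 22 mm wide; open, the fingers measure 114 mm over their backs; the gripper's body (76 mm by 85 mm) begins 54 mm behind the grasp point. The pads swing forward as they close: fully open they stand 13 mm farther back than shut.
Start: joints at [1.249, 0.091, 1.231, -0, 1.82, -0.057], TCP at [157.034, 579.1, 231.275] pointing down, gripper open.
Joint ranges: [-2.87, 2.87], [-0.86, 2.18], [0.17, 2.46], [-1.51, 4.65], [0.06, 2.69], [-2.65, 2.65]. Speed limits (rad/s): [2.57, 2.57, 3.01, 3.14, 3.14, 3.14].

INTERFACE

Orientations are given as a 3x3 rotation matrix whose columns are the frame's x, y, z axes.
In Python, from cell import * gives the robot as it stands.
- The arm moves only by the tool apply_moves, never from a script. Its argument "rows" is a list of rows, each an object with "xyz": the shift along the tool's x, y, z in normalised numbers (1 is 750 mm), a list of three; "delta_rot": the turn, a rotation vector about the tool's x, y, z in normalised numbers (1 is 2 pi rad), a list of three. In form: [{"xyz": [dx, dy, dz], "delta_rot": [rx, ry, rz]}, ...]. A call has 1 to 20 rows; each row is the pose to reach, as a shift and turn from the pose commanded when the call began, along the tool's axes at that moment; what a row does not reach only later rows make up. A row lasts 1/10 s, in which the tool goes at most 50 mm and 8.59 degrees, less where a joint would pass 70% of its speed; a pose out of reach is approached as far as the arm can. A call with a gripper value outside its range is refused whole. "gripper" is the opening, from 0 (shut) to 1 (fully open), set as the call begins (left out, the last holds). The fingers move at their own pace and stop on an object; "force" is the grip in N (left out, the last holds). Time passes only in rows, so rows that repeat a pose let the fingers close. It gives the time, the measured TCP pose, the force, the opening and the grip force at its end, in the units of the state.
- read_state(): the state, without advancing time (a new reading comes with each control period).
- grab_frame(name): name is "scene" or "top" or "wrist"; returns a dict with "pixels" (420x560x3 uint8, red, green, blue), "depth" (420x560 float32, mm along the optical axis (not along the pixel's ray), 0 where there is no reading), "intrinsics" (3x3 intrinsics, pixels), "R" (3x3) and "t" (3): a world point X has camera coordinates R X + t. Camera axes: x right, y down, z forward; pixel columns grow to the right and rows downward; lengths in mm; the calibration is good to about 2 mm. A picture is of the moment at which its call begins.
- job_done(): hands the job in; it is judged then, once.
The state is a dict: "clock": time; "joints": joint angles; "qvel": joint speeds; "joint_efforts": joint torques, N m; "tcp_pos": TCP position; "tool_rot": TCP orientation; "ft_force": force on the tool from outside, world axes, zero at the start; "wrist_torque": the same for the moment, N m; "grip_width": opening from 0.0 (shut) to 1.0 (fully open); "gripper_force": force on a finger pad.
Only numpy, scipy, OpenCV 4.12 (cv2) and the standard library are available. Lean on these libraries where they do the work, as an engineer would, in place of code of your own. Each camera call takes 0.05 s, during which the arm holds its last target. There are 200 camera calls.

TASK

The four vent bungs in the tray should be bored right through, but some were left blind, closed part-way down: take the probe from its stand and, going along the row from the robot's left to its right, push its pin down each bore in turn as far as it will go. With the probe, draw every blind bung forward out of its bay so that it stands in the open front lane of the tray; leave the good ones standing in their bays, and put the probe back home in its stand. The bungs are clean, so keep the fingers off them, and leave the other things on the bench where they are.

Things in the scene. Friction and masses are not known exactly. Their poses are not given: they have to be found in the camera images.
- bung_a: white plastic flanged vent bung standing flange down, bore mouth up: 36 mm high, flange 42 mm across, 7 mm thick, ribbed body 30 mm across, 11 mm bore on its axis, through or else blind, ending 16 mm below the top face. All four look alike from outside; only the probe tells which are blind. Origin: centre of the underside, z up; about 45 g
- bung_b: like bung_a: same outside and same bore mouth; through or blind, to be found out
- bung_c: like bung_a: same outside and same bore mouth; through or blind, to be found out
- bung_d: like bung_a: same outside and same bore mouth; through or blind, to be found out
- tray: fixed aluminium sorting tray, grey floor, 143 (x) by 214 mm (y), turned up to 15 degrees; origin at bench level, x away from the robot, y to its left. Floor 6 mm above the bench, rims 16 mm. Four bays along the back wall, open to the front, parted by 3 mm dividers 18 mm high from x = +0.062 to +0.014. Before them the open lane, x = +0.014 to -0.073, over the whole width
- lane (a point): on the tray floor, middle of the open front lane, 83 mm in front of the line of bay centres (tray x = -0.045)
- bay_1 (a point): on the tray floor, middle of the first (leftmost) bay from the left, in which one bung stands at the start (up to 2 mm off centre)
- bay_2 (a point): on the tray floor, middle of the second bay from the left, in which one bung stands at the start (up to 2 mm off centre)
- bay_3 (a point): on the tray floor, middle of the third bay from the left, in which one bung stands at the start (up to 2 mm off centre)
- bay_4 (a point): on the tray floor, middle of the fourth (rightmost) bay from the left, in which one bung stands at the start (up to 2 mm off centre)
- probe: hand probe, 0.07 kg, upright in its stand at the start: steel pin 7 mm thick, 30 mm long, coned tip; 24 mm shoulder above it; aluminium handle 19 mm thick up to 72 mm. Origin: on the axis at the shoulder's underside, where the pin begins; z up the handle. In a through bore the pin goes in its full 30 mm, to the shoulder; in a blind one it stops at 16 mm
- probe_tip (a point): the pin's tip, 30 mm below the probe's origin
- probe_grip (a point): on the handle's axis 45 mm above the probe's origin, a good place to grip from above
- stand: fixed probe stand: 70 mm square steel foot plate 8 mm thick under a 44 mm square black block, top 40 mm above the bench, with one upright 10 mm bore, 31 mm deep, chamfered, in its middle; the probe's shoulder rests on the block. Origin: middle of its underside, z up
- stand_mouth (a point): centre of the stand's bore at its top face
- spare_cap: bystander: ribbed screw cap, 62 mm across, 26 mm high, lying on the bench; origin under it
- jar: bystander: white screw-top jar, 64 mm across, 82 mm high; origin under it
- caliper: bystander: steel caliper lying flat, 72 x 173 x 7 mm, long along its y; origin under its middle
- black_marker: bystander: felt marker lying flat, 20 x 130 x 22 mm, long along its y; origin under its middle
There are look-alikes about, which are no part of the job. Leave any green or yellow look-alike of the bung_c alone. Leave any green look-alike of the bung_d alone.

How it is judged:
By the outcome, as a careful person would: the job done as asked, in the order asked, and still so for the second after the job is handed in, with the robot touching nothing.
It also fails if it takes over 64 s, if anything falls off the work surface, if the arm or the gripper's body presses on something with over 40 N, if the wrist force passes 120 N, or if a joint passes its speed limit or range.

## Working session

There is one attempt and no reset: what is moved stays moved. The work goes in short steps, Python scripts to look and compute and a tool call to move; the robot and the scene stay as the last step left them, time stands still between calls to the robot, and variables do not carry over. Pictures are saved under pics/ and viewed, at most 10 in all, crops included, and the job is handed in when it is done.

Besides the shell and the picture viewer there is one more tool, called after "Request:" as name(argument=value, ...) on one line, values as JSON. apply_moves: Moves the arm, as the interface text tells. Its arguments: {"type":"object","properties":{"rows":{"type":"array","items":{"type":"object","properties":{"xyz":{"type":"array","items":{"type":"number"}},"delta_rot":{"type":"array","items":{"type":"number"}}}}},"gripper":{"type":"number"},"force":{"type":"number"}},"required":["rows"]}

```bash
mkdir -p pics; ls; python3 - <<'E'
from cell import *
import numpy as np,cv2,pickle
for n in("scene","top"):
    f=grab_frame(n);pickle.dump(f,open(n+".pkl","wb"))
    cv2.imwrite(f"pics/{n}0.png",f["pixels"][:,:,::-1])
    print(n,f["intrinsics"],f["R"],f["t"])
s=read_state();print(s)
E
```

```text
pics
scene [[469.10113601   0.         278.88204822]
 [  0.         469.10113601 214.40546546]
 [  0.           0.           1.        ]] [[ 0.80626877 -0.59152664 -0.00518739]
 [-0.31022146 -0.41534217 -0.85513363]
 [ 0.50367978  0.69107678 -0.51838167]] [-458.79232795  217.45454572  954.03642677]
top [[464.28408513   0.         275.50872146]
 [  0.         464.28408513 209.05275507]
 [  0.           0.           1.        ]] [[-0.00941299 -0.9999199   0.00846117]
 [-0.98764843  0.00797333 -0.15648325]
 [ 0.15640325 -0.00982963 -0.98764437]] [ -74.2460048   540.4069156  1246.28208735]
{'clock': 0.1, 'joints': array([ 1.24930081e+00,  9.17765821e-02,  1.23174643e+00,  1.64460398e-05,
        1.81980696e+00, -5.67138599e-02]), 'qvel': array([-0.00018042, -0.00204416, -0.00162408, -0.00056292, -0.00018811,
       -0.00062782]), 'joint_efforts': array([ 4.32654371e-03, -4.60218108e+01, -4.19217396e+01, -3.40414374e-05,
        1.06881777e-02, -4.89521938e-05]), 'tcp_pos': array([156.9446749 , 578.85154864, 230.27887566]), 'tool_rot': array([[-9.65150688e-01,  2.61694156e-01, -5.64091448e-04],
       [ 2.61694739e-01,  9.65149296e-01, -1.64327260e-03],
       [ 1.14397628e-04, -1.73362544e-03, -9.99998491e-01]]), 'ft_force': array([-0.07155249, -0.36031382, -0.55621776]), 'wrist_torque': array([ 0.00130337, -0.03174883,  0.03198555]), 'gripper_force': 0.0, 'grip_width': 1.001003793533273}
```

View pics/top0.png

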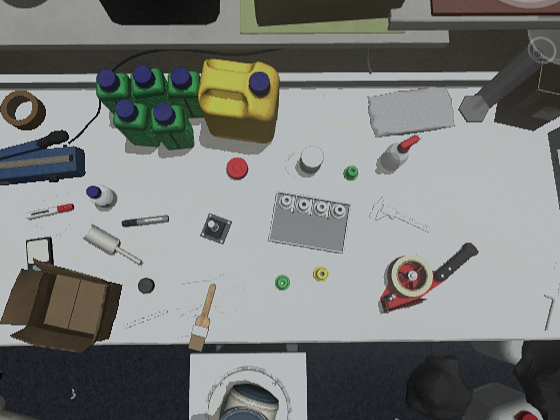

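View pics/scene0.png

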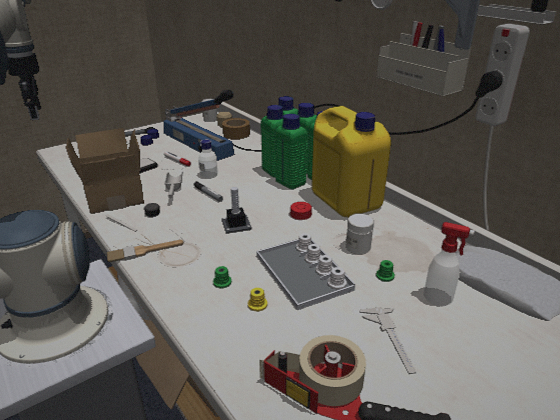

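The top view shows four white bungs at (287,201), (304,205), (322,208) and (340,211) in the grey tray. The probe is in its stand at (215,228). The green look-alikes (351,172) and (282,282) and the yellow one (321,273) stand outside the tray, so they are not part of the job. The four white ones in the bays fit the description.

```bash
cat > h.py <<'E'
from cell import *
import numpy as np,cv2,pickle
def cloud(f):
    K=f["intrinsics"];d=f["depth"];v,u=np.indices(d.shape)
    c=np.stack([(u-K[0,2])/K[0,0]*d,(v-K[1,2])/K[1,1]*d,d],-1)
    return (c-f["t"])@f["R"]          # world points
def ray(f,u,v,z):
    K=f["intrinsics"];w=np.linalg.solve(K,[u,v,1.])@f["R"];o=-f["R"].T@f["t"]
    return o+w*(z-o[2])/w[2]
def proj(f,X):
    c=f["R"]@np.asarray(X,float)+f["t"];p=f["intrinsics"]@c;return p[:2]/p[2]
def totool(s,d): return np.round(s["tool_rot"].T@np.asarray(d,float),1)
E
python3 - <<'E'
from h import *
f=pickle.load(open("top.pkl","rb"));P=cloud(f)
for n,(u,v) in dict(b1=(287,201),b2=(304,205),b3=(322,208),b4=(340,211),probe=(215,228),jar=(312,158)).items():
    print(n,ray(f,u,v,42).round(),P[v,u].round())
for u,v in[(277,191),(350,205),(344,254),(269,243)]:print(ray(f,u,v,16).round())
w=grab_frame("wrist");s=read_state()
C=-w["R"].T@w["t"];print("cam in tool",s["tool_rot"].T@(C-s["tcp_pos"]),(w["R"]@s["tool_rot"]).round(3),w["intrinsics"])
im=np.concatenate([cv2.resize(f["pixels"][140:270,190:360],None,fx=4,fy=4,interpolation=2)],0)
cv2.imwrite("pics/crop.png",im[:,:,::-1])
E
```

```text
b1 [ 562. -111.   42.] [ 565. -112.   25.]
b2 [ 551. -158.   42.] [ 558. -161.   -0.]
b3 [ 542. -208.   42.] [ 545. -210.   23.]
b4 [ 533. -258.   42.] [ 538. -263.   11.]
probe [488.  88.  42.] [485.  85.  74.]
jar [ 685. -184.   42.] [ 674. -180.   85.]
[596. -84.  16.]
[ 554. -291.   16.]
[ 415. -270.   16.]
[448. -60.  16.]
cam in tool [  76.1097545     1.02455498 -143.61464112] [[-0.     1.     0.   ]
 [-0.955 -0.    -0.298]
 [-0.298 -0.     0.955]] [[324.89830329   0.         278.50822392]
 [  0.         324.89830329 206.24154576]
 [  0.           0.           1.        ]]
```

View pics/crop.png

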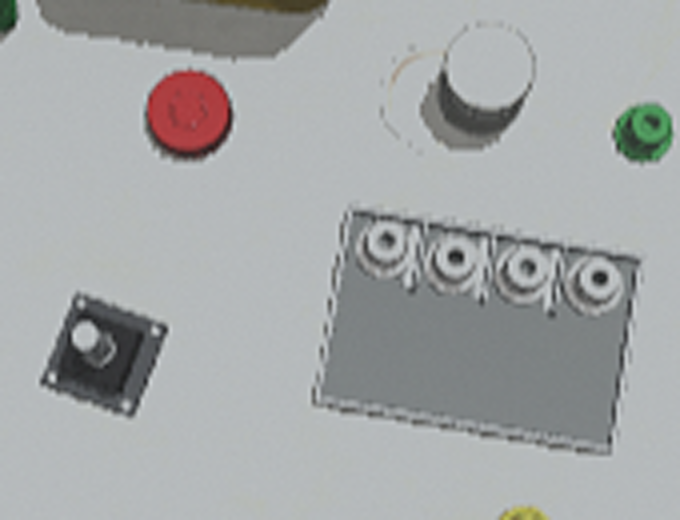

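The crop shows the four white bungs at crop (387,243), (456,257), (527,267) and (598,279), one in each bay. The probe is at (92,342), and the green and yellow look-alikes are clearly outside the tray.

Units first: shifts go in shares of 750 mm and turns go in shares of 2 pi rad. So -634 mm is -0.8453, -558 mm is -0.744, -0.105 rad is -0.0167.

Request:
apply_moves(rows=[{"xyz":[-0.0267,-0.0333,-0.0667],"delta_rot":[0,0,0]},{"xyz":[-0.744,-0.8453,-0.0933],"delta_rot":[0,0,-0.0167]},{"xyz":[-0.744,-0.8453,-0.0933],"delta_rot":[0,0,-0.0167]},{"xyz":[-0.744,-0.8453,-0.0933],"delta_rot":[0,0,-0.0167]},{"xyz":[-0.744,-0.8453,-0.0933],"delta_rot":[0,0,-0.0167]},{"xyz":[-0.744,-0.8453,-0.0933],"delta_rot":[0,0,-0.0167]},{"xyz":[-0.744,-0.8453,-0.0933],"delta_rot":[0,0,-0.0167]},{"xyz":[-0.744,-0.8453,-0.0933],"delta_rot":[0,0,-0.0167]},{"xyz":[-0.744,-0.8453,-0.0933],"delta_rot":[0,0,-0.0167]},{"xyz":[-0.744,-0.8453,-0.0933],"delta_rot":[0,0,-0.0167]},{"xyz":[-0.744,-0.8453,-0.0933],"delta_rot":[0,0,-0.0167]},{"xyz":[-0.744,-0.8453,-0.0933],"delta_rot":[0,0,-0.0167]},{"xyz":[-0.744,-0.8453,-0.0933],"delta_rot":[0,0,-0.0167]},{"xyz":[-0.744,-0.8453,-0.0933],"delta_rot":[0,0,-0.0167]},{"xyz":[-0.744,-0.8453,-0.0933],"delta_rot":[0,0,-0.0167]},{"xyz":[-0.744,-0.8453,-0.0933],"delta_rot":[0,0,-0.0167]},{"xyz":[-0.744,-0.8453,-0.0933],"delta_rot":[0,0,-0.0167]},{"xyz":[-0.744,-0.8453,-0.0933],"delta_rot":[0,0,-0.0167]},{"xyz":[-0.744,-0.8453,0],"delta_rot":[0,0,-0.0167]},{"xyz":[-0.744,-0.8453,0.0533],"delta_rot":[0,0,-0.0167]}])

```text
clock: 2.15
tcp_pos: [530.6, -180.2, 201.3]
tool_rot: [[-0.987, 0.161, 0.003], [0.161, 0.987, -0.001], [-0.004, -0.001, -1.0]]
ft_force: [0.3, -0.7, -0.7]
grip_width: 1.002
gripper_force: 0.0
```

Request:
apply_moves(rows=[{"xyz":[0,0,0],"delta_rot":[0,0,0]},{"xyz":[0,0,0],"delta_rot":[0,0,0]}])

```text
clock: 2.35
tcp_pos: [529.1, -178.6, 201.0]
tool_rot: [[-0.987, 0.159, -0.002], [0.159, 0.987, 0.001], [0.003, 0.001, -1.0]]
ft_force: [-0.5, 0.1, 1.3]
grip_width: 1.0
gripper_force: 0.0
```

```bash
python3 - <<'E'
from h import *
f=grab_frame("wrist");pickle.dump(f,open("w1.pkl","wb"));s=read_state();print(s["tcp_pos"],s["tool_rot"])
cv2.imwrite("pics/w1.png",f["pixels"][:,:,::-1])
for u,v in [(562,-111),(551,-158),(542,-208),(533,-258)]:print(proj(f,[u,v,42]))
E
```

```text
[ 530.52258492 -179.05663408  204.47570675] [[-9.87286159e-01  1.58917366e-01  3.36323779e-03]
 [ 1.58913474e-01  9.87291527e-01 -1.39615220e-03]
 [-3.54236900e-03 -8.43937942e-04 -9.99993370e-01]]
[350.80118426 209.69243875]
[301.71651645 206.41000369]
[249.66059993 205.51557172]
[197.5025735  204.61938527]
```

View pics/w1.png

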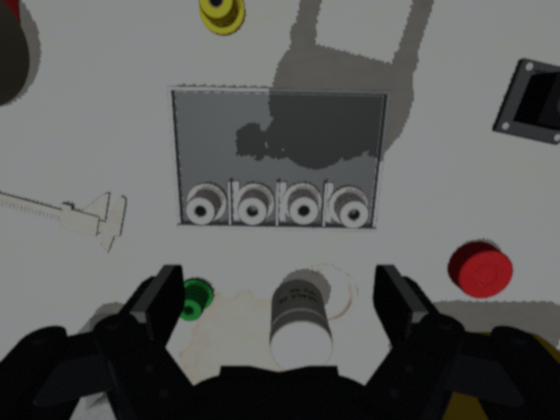

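The wrist view shows the bores at about (351,210), (304,211), (252,211) and (201,211), and the tray rim corners at (172,87), (388,94), (377,230) and (180,226). The stand is at the right edge.

```bash
python3 - <<'E'
from h import *
f=pickle.load(open("w1.pkl","rb"));g=cv2.cvtColor(f["pixels"],cv2.COLOR_RGB2GRAY);P=cloud(f);z=P[...,2]
for u,v in [(351,210),(304,211),(252,211),(201,211)]:
    sub=g[v-16:v+17,u-16:u+17]
    # bore: dark blob near centre, enclosed by bright top face
    t,_=cv2.threshold(cv2.resize(sub,None,fx=4,fy=4,interpolation=cv2.INTER_CUBIC),0,255,cv2.THRESH_OTSU)
    big=cv2.resize(g,None,fx=4,fy=4,interpolation=cv2.INTER_CUBIC)
    m=(big<t).astype(np.uint8);n,l,st,c=cv2.connectedComponentsWithStats(m)
    k=[(np.hypot(*(c[i]/4-(u,v))),i) for i in range(1,n) if 100<st[i,4]<2500]
    k=min(k);i=k[1];p=(c[i]+.5)/4-.5
    a=(abs(z[v-16:v+17,u-16:u+17]-42)<4);ys,xs=np.nonzero(a)
    (cx,cy),r=cv2.minEnclosingCircle(np.c_[xs,ys].astype(np.float32))
    print("bore px",p.round(1),"area",st[i,4]/16,ray(f,*p,42).round(1),"| topface",P[v-16:v+17,u-16:u+17][a].mean(0).round(1),a.sum(),ray(f,u-16+cx,v-16+cy,42).round(1))
c=[ray(f,u,v,16)for u,v in[(172,87),(388,94),(377,230),(180,226)]];print(np.round(c))
vis=cv2.resize(f["pixels"][185:240,170:390],None,fx=3.6,fy=3.6,interpolation=cv2.INTER_CUBIC)
e=f["pixels"][50:150,480:560];cv2.imwrite("pics/w1c.png",np.vstack([vis,np.pad(cv2.resize(e,None,fx=4,fy=3.9),((0,0),(0,vis.shape[1]-320),(0,0)))])[:600,:,::-1])
E
```

```text
bore px [353.6 214.4] area 102.4375 [ 567.3 -108.8   42. ] | topface [ 565.7 -109.3   42.7] 598 [ 566.  -109.3   42. ]
bore px [303.3 210.4] area 106.4375 [ 555.3 -157.    42. ] | topface [ 554.4 -157.    42.8] 606 [ 554.5 -156.9   42. ]
bore px [251.7 211. ] area 100.5 [ 547.9 -207.    42. ] | topface [ 546.8 -206.4   42.7] 605 [ 546.8 -206.4   42. ]
bore px [199.9 210.7] area 104.75 [ 539.5 -257.1   42. ] | topface [ 538.7 -256.1   42.7] 619 [ 539.  -256.3   42. ]
[[ 422. -263.   16.]
 [ 461.  -60.   16.]
 [ 599.  -80.   16.]
 [ 560. -290.   16.]]
```

View pics/w1c.png

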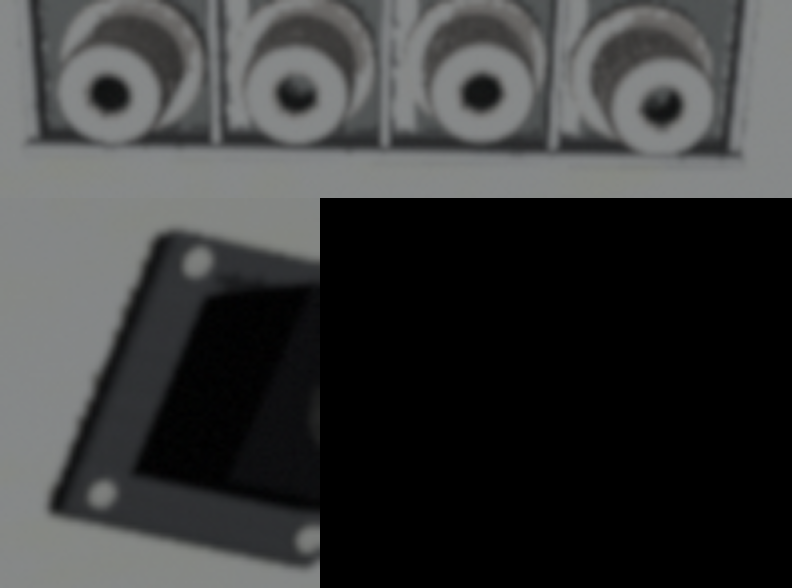

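Converted, 256 mm is 0.3413, 80 mm is 0.1067.

Request:
apply_moves(rows=[{"xyz":[0.1067,0.3413,-0.0267],"delta_rot":[0,0,0]},{"xyz":[0.1067,0.3413,-0.0267],"delta_rot":[0,0,0]},{"xyz":[0.1067,0.3413,-0.0267],"delta_rot":[0,0,0]},{"xyz":[0.1067,0.3413,-0.0267],"delta_rot":[0,0,0]},{"xyz":[0.1067,0.3413,-0.0267],"delta_rot":[0,0,0]},{"xyz":[0.1067,0.3413,-0.0267],"delta_rot":[0,0,0]},{"xyz":[0.1067,0.3413,-0.0267],"delta_rot":[0,0,0]},{"xyz":[0.1067,0.3413,-0.0267],"delta_rot":[0,0,0]},{"xyz":[0.1067,0.3413,-0.0267],"delta_rot":[0,0,0]},{"xyz":[0.1067,0.3413,-0.0267],"delta_rot":[0,0,0]}])

```text
clock: 3.4
tcp_pos: [491.9, 85.4, 222.1]
tool_rot: [[-0.987, 0.161, 0.001], [0.161, 0.987, -0.0], [-0.001, 0.0, -1.0]]
ft_force: [0.9, -0.6, -0.8]
grip_width: 0.998
gripper_force: 0.0
```

The crop shows the four bore mouths as dark discs, each inside a white top face. Next I locate the probe and stand.

```bash
python3 - <<'E'
from h import *
f=grab_frame("wrist");pickle.dump(f,open("w2.pkl","wb"));s=read_state();print(s["tcp_pos"],s["tool_rot"].round(4).tolist())
P=cloud(f);z=P[...,2];near=(np.hypot(P[...,0]-490,P[...,1]-86)<60)
for lo,hi in[(107,117),(36,48),(4,13)]:
    m=near&(z>lo)&(z<hi);Q=P[m];ys,xs=np.nonzero(m)
    print(lo,m.sum(),Q.mean(0).round(1),np.ptp(Q,0).round(1),cv2.minAreaRect(Q[:,:2].astype(np.float32)), ray(f,*cv2.minEnclosingCircle(np.c_[xs,ys].astype(np.float32))[0],(112 if lo>100 else 40)).round(1))
# handle slices
for a in range(45,112,8):
    m=near&(z>a)&(z<a+8)&(np.hypot(P[...,0]-490,P[...,1]-86)<30);Q=P[m]
    if len(Q):print(a,len(Q),Q.min(0).round(1),Q.max(0).round(1))
cv2.imwrite("pics/w2.png",f["pixels"][:,:,::-1])
E
```

```text
[491.79843205  85.52095241 221.70077848] [[-0.987, 0.161, 0.0006], [0.161, 0.987, -0.0001], [-0.0006, -0.0, -1.0]]
107 429 [492.3  91.5 112.8] [18.7 18.8  8.1] ((492.85882568359375, 91.3705062866211), (18.502384185791016, 18.28451919555664), 34.11531066894531) [492.5  91.4 112. ]
36 1276 [488.2  91.9  41.5] [55.6 55.7 11.7] ((493.2309265136719, 91.43047332763672), (43.995670318603516, 44.255252838134766), 69.26193237304688) [492.4  91.9  40. ]
4 1793 [483.6  91.9   9.2] [88.2 88.   9. ] ((493.270263671875, 91.47490692138672), (70.01510620117188, 69.93730926513672), 69.119873046875) [485.1  92.6  40. ]
45 78 [481.6  81.3  45. ] [497.4 102.5  53. ]
53 31 [483.4  82.2  53.2] [492.2 100.8  61. ]
61 39 [483.9  82.5  61.1] [491.8 100.6  69. ]
69 35 [483.8  82.6  69. ] [490.9 100.4  76.1]
77 38 [483.5  82.8  77.4] [491.9 100.7  84.9]
85 48 [483.9  82.9  85. ] [491.5 100.5  92.9]
93 48 [483.4  83.1  93. ] [492.5 100.8 100.2]
101 42 [483.5  83.3 101.2] [491.3 100.6 108.8]
109 419 [483.5  81.9 109. ] [502.2 100.7 115.5]
```

View pics/w2.png

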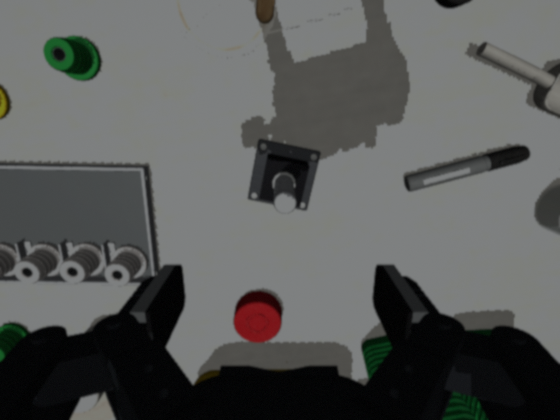

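The probe's handle top is at (285,200), standing upright in the stand block. From depth, handle, block and foot plate all agree on (493, 91.4).

Converted, 156 mm is 0.208, 145 mm is 0.1933.

Request:
apply_moves(rows=[{"xyz":[0,0.008,0.0667],"delta_rot":[0,0,0]},{"xyz":[0,0.008,0.12],"delta_rot":[0,0,0]},{"xyz":[0,0.008,0.1667],"delta_rot":[0,0,0]},{"xyz":[0,0.008,0.1933],"delta_rot":[0,0,0]},{"xyz":[0,0.008,0.208],"delta_rot":[0,0,0]},{"xyz":[0,0.008,0.208],"delta_rot":[0,0,0]},{"xyz":[0,0.008,0.208],"delta_rot":[0,0,0]}], gripper=0.6)

```text
clock: 4.15
tcp_pos: [493.1, 92.3, 66.5]
tool_rot: [[-0.987, 0.16, 0.002], [0.16, 0.987, 0.0], [-0.002, 0.0, -1.0]]
ft_force: [0.7, 0.5, 0.3]
grip_width: 0.599
gripper_force: 0.0
```

```bash
python3 - <<'E'
from h import *
for n in("w1.pkl","w2.pkl"):
    f=pickle.load(open(n,"rb"));P=cloud(f);z=P[...,2]
    for b in[(566,-109),(555,-157),(547,-206.5),(539,-256.5)]:
        m=(np.hypot(P[...,0]-b[0],P[...,1]-b[1])<24)
        o=[]
        for lo,hi in((39,46),):
            Q=P[m&(z>lo)&(z<hi)]
            if len(Q)>50:(c,r)=cv2.minEnclosingCircle(Q[:,:2].astype(np.float32));o.append((np.round(c,1),round(r,1),Q.mean(0).round(1)))
        print(n,o)
s=read_state();print(s["tcp_pos"],s["ft_force"])
E
```

```text
w1.pkl [(array([ 567.1, -109.1]), 14.8, array([ 566.2, -109.1,   42.8]))]
w1.pkl [(array([ 555.2, -157. ]), 14.8, array([ 554.4, -157. ,   42.8]))]
w1.pkl [(array([ 547.6, -206.8]), 14.7, array([ 546.9, -206.5,   42.8]))]
w1.pkl [(array([ 539.4, -256.8]), 14.6, array([ 538.8, -256.2,   42.8]))]
w2.pkl [(array([ 566.9, -108. ]), 14.8, array([ 566. , -107.2,   42.6]))]
w2.pkl [(array([ 555.1, -156. ]), 14.7, array([ 554.4, -155.3,   42.6]))]
w2.pkl [(array([ 547.7, -205.5]), 15.2, array([ 546.8, -204.9,   42.5]))]
w2.pkl []
[493.09426914  92.29820225  66.53841243] [0.67740292 0.46196468 0.28146271]
```

Request:
apply_moves(rows=[{"xyz":[0,0,0],"delta_rot":[0,0,0]},{"xyz":[0,0,0],"delta_rot":[0,0,0]},{"xyz":[0,0,0],"delta_rot":[0,0,0]},{"xyz":[0,0,0],"delta_rot":[0,0,0]},{"xyz":[0,0,0],"delta_rot":[0,0,0]},{"xyz":[0,0,0],"delta_rot":[0,0,0]}], gripper=0, force=80)

```text
clock: 4.75
tcp_pos: [493.2, 92.2, 66.7]
tool_rot: [[-0.987, 0.159, 0.002], [0.159, 0.987, -0.001], [-0.003, -0.0, -1.0]]
ft_force: [-0.7, -2.9, 5.9]
grip_width: 0.202
gripper_force: 77.9
```

Converted, -70 mm is -0.0933, -45 mm is -0.06.

Request:
apply_moves(rows=[{"xyz":[0,0,-0.0133],"delta_rot":[0,0,0]},{"xyz":[0,0,-0.0333],"delta_rot":[0,0,0]},{"xyz":[0,0,-0.06],"delta_rot":[0,0,0]},{"xyz":[0,0,-0.0933],"delta_rot":[0,0,0]},{"xyz":[0,0,-0.0933],"delta_rot":[0,0,0]},{"xyz":[0,0,-0.0933],"delta_rot":[0,0,0]}])

```text
clock: 5.35
tcp_pos: [492.7, 93.0, 136.4]
tool_rot: [[-0.987, 0.159, 0.002], [0.159, 0.987, 0.001], [-0.001, 0.001, -1.0]]
ft_force: [-0.0, 0.2, -1.5]
grip_width: 0.205
gripper_force: 78.0
```

```bash
python3 - <<'E'
from h import *
s=read_state();print(s["tcp_pos"],s["tool_rot"].round(4).tolist(),s["ft_force"],s["wrist_torque"])
for b in [(566.8,-108.7),(555.2,-156.6),(547.6,-206.3),(539.4,-256.8)]:
    print(totool(s,[b[0]-493.2,b[1]-91.9,0]), np.round(s["tool_rot"].T@np.array([b[0]-s["tcp_pos"][0],b[1]-s["tcp_pos"][1],0]),1))
E
```

```text
[492.67724121  93.02736913 136.3594323 ] [[-0.9873, 0.1587, 0.0016], [0.1587, 0.9873, 0.001], [-0.0015, 0.0012, -1.0]] [-8.52682224e-05  1.68552839e-01 -1.45854249e+00] [ 0.03891028 -0.04103726 -0.00537803]
[-1.045e+02 -1.864e+02 -1.000e-01] [-1.052e+02 -1.874e+02 -1.000e-01]
[-1.007e+02 -2.355e+02 -1.000e-01] [-1.014e+02 -2.365e+02 -1.000e-01]
[-1.010e+02 -2.858e+02 -2.000e-01] [-1.017e+02 -2.868e+02 -2.000e-01]
[-1.010e+02 -3.369e+02 -3.000e-01] [-1.017e+02 -3.380e+02 -3.000e-01]
```

Converted, -187 mm is -0.2493, -105 mm is -0.14.

Request:
apply_moves(rows=[{"xyz":[-0.0333,-0.0533,-0.0133],"delta_rot":[0,0,0]},{"xyz":[-0.0667,-0.1133,-0.0133],"delta_rot":[0,0,0]},{"xyz":[-0.1,-0.1733,-0.0133],"delta_rot":[0,0,0]},{"xyz":[-0.1267,-0.22,-0.0133],"delta_rot":[0,0,0]},{"xyz":[-0.14,-0.2493,-0.0067],"delta_rot":[0,0,0]},{"xyz":[-0.14,-0.2493,0.0133],"delta_rot":[0,0,0]},{"xyz":[-0.14,-0.2493,0.0267],"delta_rot":[0,0,0]},{"xyz":[-0.14,-0.2493,0.0267],"delta_rot":[0,0,0]},{"xyz":[-0.14,-0.2493,0.0267],"delta_rot":[0,0,0]},{"xyz":[-0.14,-0.2493,0.0267],"delta_rot":[0,0,0]}])

```text
clock: 6.35
tcp_pos: [566.5, -107.8, 116.0]
tool_rot: [[-0.987, 0.158, 0.001], [0.158, 0.987, -0.0], [-0.001, 0.0, -1.0]]
ft_force: [0.4, -0.5, -0.5]
grip_width: 0.205
gripper_force: 78.2
```

```bash
python3 - <<'E'
from h import *
s=read_state();print(s["tcp_pos"],s["tool_rot"].round(4).tolist())
f=grab_frame("wrist");pickle.dump(f,open("w3.pkl","wb"))
p=proj(f,s["tcp_pos"]+np.array([0,0,-57]));print("pred tip",p)
u,v=p.round().astype(int);x0=max(u-80,0);y0=max(v-60,0)
print(x0,y0);cv2.imwrite("pics/w3.png",cv2.resize(f["pixels"][y0:y0+120,x0:x0+160],None,fx=5,fy=5,interpolation=2)[:,:,::-1])
E
```

```text
[ 566.45256852 -107.77290303  116.01076982] [[-0.9875, 0.1576, 0.001], [0.1576, 0.9875, -0.0001], [-0.001, 0.0001, -1.0]]
pred tip [276.88413455 225.45022595]
197 165
```

View pics/w3.png

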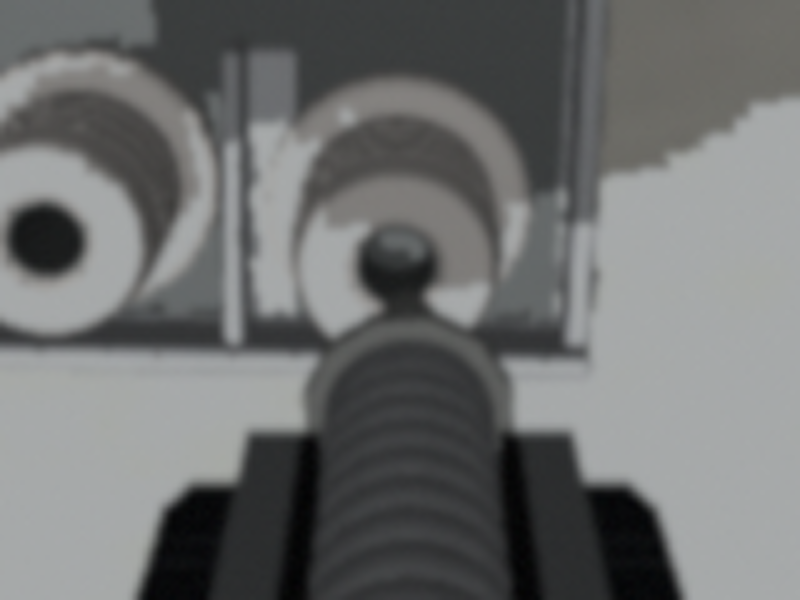

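The bore mouth centre is at crop (397,262), i.e. (276.4,217.4) in the full image. The pin sits slightly to its right. I'll compute the offset.

```bash
python3 - <<'E'
from h import *
f=pickle.load(open("w3.pkl","rb"))
R=np.array([[-0.9875,.1576,.001],[.1576,.9875,0],[-.001,0,-1]]);t=np.array([566.45,-107.77,116])
b=ray(f,276.4,217.4,42);b2=ray(f,197+45/5,165+240/5,42);print(b,R.T@(b-t),b2,R.T@(b2-t))
# pin pose seen: shoulder/pin junction; and depth of pin pixels
P=cloud(f)
for v in range(212,236,2):print(v,[np.round(R.T@(P[v,u]-t),1).tolist() for u in (275,278,281)])
E
```

```text
[ 566.73692044 -108.24441208   42.        ] [-0.28410128 -0.42326327 74.00028692] [ 555.63561504 -156.83621083   42.        ] [  3.02037032 -50.15723026  73.98918562]
212 [[-1.2, -1.6, 89.1], [-1.2, 0.7, 89.0], [3.5, 2.8, 74.8]]
214 [[-2.7, -1.6, 88.6], [-2.9, 0.7, 89.1], [-2.4, 2.9, 87.6]]
216 [[-4.4, -1.6, 88.8], [-4.3, 0.7, 88.5], [-4.4, 3.0, 89.0]]
218 [[-6.0, -1.6, 88.9], [-5.5, 0.7, 87.6], [-5.1, 2.9, 86.4]]
220 [[-6.1, -1.5, 84.8], [-6.0, 0.7, 84.4], [-5.2, 2.9, 82.2]]
222 [[-6.2, -1.5, 80.7], [-5.9, 0.7, 79.8], [-5.3, 2.9, 78.1]]
224 [[-6.7, -1.5, 77.8], [3.0, 0.7, 51.9], [2.8, 2.7, 52.4]]
226 [[2.0, -1.2, 50.7], [3.3, 0.7, 47.4], [2.5, 2.6, 49.4]]
228 [[11.1, -0.9, 23.7], [11.6, 0.8, 22.5], [11.4, 2.4, 23.1]]
230 [[10.5, -0.9, 22.3], [10.9, 0.8, 21.3], [10.9, 2.4, 21.2]]
232 [[9.4, -0.9, 22.2], [9.7, 0.8, 21.3], [10.0, 2.4, 20.7]]
234 [[9.1, -0.8, 19.9], [9.4, 0.8, 19.2], [9.0, 2.4, 20.3]]
```

Request:
apply_moves(rows=[{"xyz":[0,-0.0016,0],"delta_rot":[0,0,0]},{"xyz":[0,-0.0016,0.008],"delta_rot":[0,0,0]},{"xyz":[0,-0.0016,0.016],"delta_rot":[0,0,0]},{"xyz":[0,-0.0016,0.0227],"delta_rot":[0,0,0]},{"xyz":[0,-0.0016,0.028],"delta_rot":[0,0,0]},{"xyz":[0,-0.0016,0.0333],"delta_rot":[0,0,0]},{"xyz":[0,-0.0016,0.0373],"delta_rot":[0,0,0]},{"xyz":[0,-0.0016,0.0373],"delta_rot":[0,0,0]}])

```text
clock: 7.2
tcp_pos: [565.8, -109.9, 86.6]
tool_rot: [[-0.987, 0.159, -0.001], [0.159, 0.987, 0.0], [0.001, 0.0, -1.0]]
ft_force: [-0.3, -0.1, -0.9]
grip_width: 0.207
gripper_force: 78.2
```

Converted, 6 mm is 0.008, 5 mm is 0.0067.

Request:
apply_moves(rows=[{"xyz":[0,0,0.0027],"delta_rot":[0,0,0]},{"xyz":[0,0,0.0053],"delta_rot":[0,0,0]},{"xyz":[0,0,0.0067],"delta_rot":[0,0,0]},{"xyz":[0,0,0.008],"delta_rot":[0,0,0]},{"xyz":[0,0,0.008],"delta_rot":[0,0,0]}])

```text
clock: 7.7
tcp_pos: [566.4, -110.0, 82.4]
tool_rot: [[-0.987, 0.159, 0.001], [0.159, 0.987, -0.0], [-0.001, -0.0, -1.0]]
ft_force: [-1.4, -0.0, 4.6]
grip_width: 0.202
gripper_force: 78.8
```

Converted, 2 mm is 0.0027, 1 mm is 0.0013.

Request:
apply_moves(rows=[{"xyz":[0,0,0.0013],"delta_rot":[0,0,0]},{"xyz":[0,0,0.0027],"delta_rot":[0,0,0]},{"xyz":[0,0,0.0027],"delta_rot":[0,0,0]}])

```text
clock: 8.0
tcp_pos: [566.7, -110.1, 82.1]
tool_rot: [[-0.987, 0.159, 0.003], [0.159, 0.987, -0.001], [-0.003, -0.0, -1.0]]
ft_force: [-3.2, 0.3, 11.8]
grip_width: 0.204
gripper_force: 79.6
```

Converted, 86 mm is 0.1147, 1.2 mm is 0.0016.

Request:
apply_moves(rows=[{"xyz":[0,0,-0.0047],"delta_rot":[0,0,0]},{"xyz":[0.0027,0,-0.0047],"delta_rot":[0,0,0]},{"xyz":[0.0067,0,-0.0047],"delta_rot":[0,0,0]},{"xyz":[0.0133,0.0001,-0.0047],"delta_rot":[0,0,0]},{"xyz":[0.0213,0.0003,-0.0047],"delta_rot":[0,0,0]},{"xyz":[0.0293,0.0004,-0.0047],"delta_rot":[0,0,0]},{"xyz":[0.0373,0.0005,-0.0047],"delta_rot":[0,0,0]},{"xyz":[0.0453,0.0007,-0.0047],"delta_rot":[0,0,0]},{"xyz":[0.0533,0.0008,-0.0047],"delta_rot":[0,0,0]},{"xyz":[0.0613,0.0009,-0.0047],"delta_rot":[0,0,0]},{"xyz":[0.0693,0.0011,-0.0047],"delta_rot":[0,0,0]},{"xyz":[0.0773,0.0012,-0.0047],"delta_rot":[0,0,0]},{"xyz":[0.0853,0.0013,-0.0047],"delta_rot":[0,0,0]},{"xyz":[0.0933,0.0015,-0.0047],"delta_rot":[0,0,0]},{"xyz":[0.1013,0.0016,-0.0047],"delta_rot":[0,0,0]},{"xyz":[0.108,0.0016,-0.0047],"delta_rot":[0,0,0]},{"xyz":[0.112,0.0016,-0.0047],"delta_rot":[0,0,0]},{"xyz":[0.1147,0.0016,-0.0047],"delta_rot":[0,0,0]},{"xyz":[0.1147,0.0016,-0.0047],"delta_rot":[0,0,0]},{"xyz":[0.1127,0.0016,-0.0047],"delta_rot":[0,0,0]}])

```text
clock: 10.0
tcp_pos: [482.7, -95.3, 82.7]
tool_rot: [[-0.987, 0.159, -0.001], [0.159, 0.987, 0.0], [0.001, -0.0, -1.0]]
ft_force: [-0.2, -0.1, -0.4]
grip_width: 0.204
gripper_force: 78.5
```

Request:
apply_moves(rows=[{"xyz":[0,0,-0.0067],"delta_rot":[0,0,0]},{"xyz":[0,0,-0.016],"delta_rot":[0,0,0]},{"xyz":[0,0,-0.0267],"delta_rot":[0,0,0]},{"xyz":[0,0,-0.04],"delta_rot":[0,0,0]},{"xyz":[0,0,-0.04],"delta_rot":[0,0,0]}])

```text
clock: 10.5
tcp_pos: [483.9, -95.6, 115.3]
tool_rot: [[-0.987, 0.159, 0.004], [0.159, 0.987, -0.001], [-0.004, -0.0, -1.0]]
ft_force: [-0.1, -0.4, -1.3]
grip_width: 0.202
gripper_force: 78.5
```

```bash
cat > look.py <<'E'
from h import *
import sys
f=grab_frame("wrist");s=read_state();R=s["tool_rot"];print("tcp",s["tcp_pos"].round(1))
pickle.dump(f,open("last.pkl","wb"))
P=cloud(f);z=P[...,2];m=((z>39)&(z<46)&(f["pixels"].min(2)>90)).astype(np.uint8)
n,l,st,c=cv2.connectedComponentsWithStats(m)
for i in range(1,n):
    Q=P[l==i]
    if 250<st[i,4]:
        cc,r=cv2.minEnclosingCircle(Q[:,:2].astype(np.float32))
        # bore centroid: non-top pixels enclosed in hull
        h=cv2.convexHull(np.argwhere(l==i)[:,::-1].astype(np.int32));
        print("top",c[i].round(),st[i,4],"circ",np.round(cc,1),round(r,1),"in tool",np.round(R.T@(np.array([*cc,42])-s["tcp_pos"]),1),Q[:,2].mean().round(1))
E
python3 look.py
```

```text
tcp [483.6 -95.5 114.2]
top [279. 213.] 797 circ [483.2 -94.3] 14.5 in tool [ 0.7  1.2 72.2] 43.1
top [ 85. 314.] 765 circ [ 539.3 -256.4] 14.8 in tool [ -80.5 -149.9   72.5] 43.0
top [143. 307.] 329 circ [ 542.  -208.9] 13.2 in tool [ -75.6 -102.6   72.5] 43.1
```

Converted, -81 mm is -0.108, -50.8 mm is -0.0677.

Request:
apply_moves(rows=[{"xyz":[-0.0467,-0.0293,0],"delta_rot":[0,0,0]},{"xyz":[-0.0867,-0.0547,0],"delta_rot":[0,0,0]},{"xyz":[-0.108,-0.0677,0],"delta_rot":[0,0,0]},{"xyz":[-0.108,-0.0677,0],"delta_rot":[0,0,0]},{"xyz":[-0.108,-0.0677,0],"delta_rot":[0,0,0]},{"xyz":[-0.108,-0.0677,0],"delta_rot":[0,0,0]}])

```text
clock: 11.15
tcp_pos: [554.1, -157.6, 112.6]
tool_rot: [[-0.987, 0.159, -0.001], [0.159, 0.987, 0.0], [0.001, 0.0, -1.0]]
ft_force: [0.0, -0.2, -0.7]
grip_width: 0.201
gripper_force: 78.5
```

```bash
python3 look.py; python3 - <<'E'
from h import *
f=pickle.load(open("last.pkl","rb"));cv2.imwrite("pics/w4.png",cv2.resize(f["pixels"][160:280,190:350],None,fx=5,fy=5,interpolation=2)[:,:,::-1])
E
```

```text
tcp [ 554.2 -157.6  112.8]
top [359.  97.] 1313 circ [483.3 -93.8] 14.4 in tool [80.1 51.8 70.8] 43.2
top [134. 220.] 1050 circ [ 539.3 -256.7] 14.5 in tool [  -1.1 -100.1   70.8] 43.0
top [206. 220.] 1077 circ [ 547.7 -207.3] 15.0 in tool [ -1.6 -50.1  70.8] 43.0
top [278. 216.] 741 circ [ 555.3 -157. ] 14.4 in tool [-1.1  0.8 70.8] 43.1
```

View pics/w4.png

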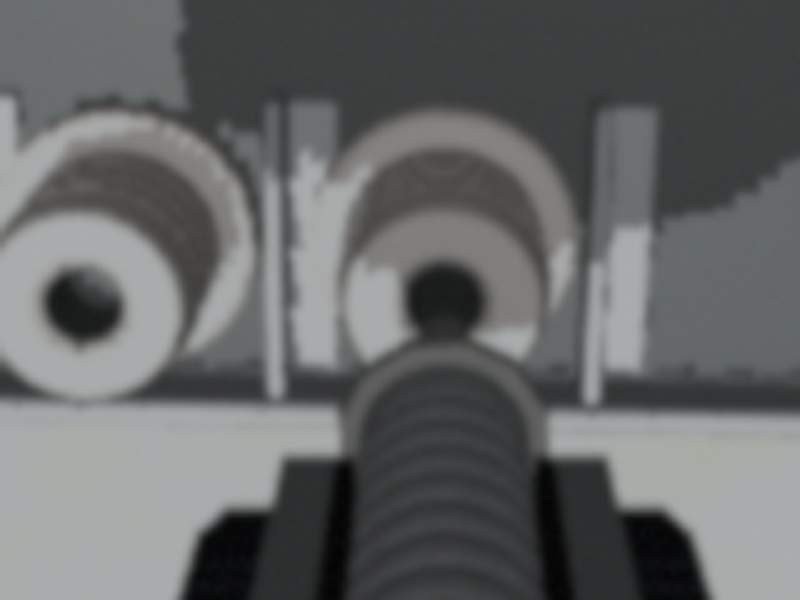

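The pin is centred over bung 2's bore at crop (443,300), so I probe it now.

Converted, 33 mm is 0.044, 32 mm is 0.0427.

Request:
apply_moves(rows=[{"xyz":[-0.0009,0,0.008],"delta_rot":[0,0,0]},{"xyz":[-0.0009,0,0.016],"delta_rot":[0,0,0]},{"xyz":[-0.0009,0,0.0227],"delta_rot":[0,0,0]},{"xyz":[-0.0009,0,0.028],"delta_rot":[0,0,0]},{"xyz":[-0.0009,0,0.0333],"delta_rot":[0,0,0]},{"xyz":[-0.0009,0,0.0373],"delta_rot":[0,0,0]},{"xyz":[-0.0009,0,0.04],"delta_rot":[0,0,0]},{"xyz":[-0.0009,0,0.0427],"delta_rot":[0,0,0]},{"xyz":[-0.0009,0,0.044],"delta_rot":[0,0,0]},{"xyz":[-0.0009,0,0.044],"delta_rot":[0,0,0]}])

```text
clock: 12.2
tcp_pos: [555.4, -158.5, 79.7]
tool_rot: [[-0.987, 0.159, -0.0], [0.159, 0.987, 0.0], [0.0, 0.0, -1.0]]
ft_force: [-0.1, 0.2, 0.4]
grip_width: 0.203
gripper_force: 78.5
```

Nothing at the 16 mm depth, so this one is likely through. I carry on to the shoulder.

Converted, 12.5 mm is 0.0167, 12 mm is 0.016.

Request:
apply_moves(rows=[{"xyz":[0,0,0.0053],"delta_rot":[0,0,0]},{"xyz":[0,0,0.0093],"delta_rot":[0,0,0]},{"xyz":[0,0,0.012],"delta_rot":[0,0,0]},{"xyz":[0,0,0.0147],"delta_rot":[0,0,0]},{"xyz":[0,0,0.016],"delta_rot":[0,0,0]},{"xyz":[0,0,0.0167],"delta_rot":[0,0,0]},{"xyz":[0,0,0.0167],"delta_rot":[0,0,0]}])

```text
clock: 12.9
tcp_pos: [555.6, -158.5, 68.7]
tool_rot: [[-0.987, 0.159, 0.001], [0.159, 0.987, -0.0], [-0.001, -0.0, -1.0]]
ft_force: [-3.3, 0.1, 6.2]
grip_width: 0.202
gripper_force: 79.0
```

Converted, -50.7 mm is -0.0676, -46 mm is -0.0613.

Request:
apply_moves(rows=[{"xyz":[0,0,-0.0053],"delta_rot":[0,0,0]},{"xyz":[0,0,-0.016],"delta_rot":[0,0,0]},{"xyz":[0,0,-0.0293],"delta_rot":[0,0,0]},{"xyz":[0,0,-0.0453],"delta_rot":[0,0,0]},{"xyz":[0,0,-0.0613],"delta_rot":[0,0,0]},{"xyz":[-0.0003,-0.0133,-0.0613],"delta_rot":[0,0,0]},{"xyz":[-0.0005,-0.0533,-0.0613],"delta_rot":[0,0,0]},{"xyz":[-0.0005,-0.0676,-0.0613],"delta_rot":[0,0,0]},{"xyz":[-0.0005,-0.0676,-0.0613],"delta_rot":[0,0,0]},{"xyz":[-0.0005,-0.0676,-0.0613],"delta_rot":[0,0,0]},{"xyz":[-0.0005,-0.0676,-0.0613],"delta_rot":[0,0,0]}])

```text
clock: 14.0
tcp_pos: [547.8, -207.9, 113.1]
tool_rot: [[-0.987, 0.159, -0.0], [0.159, 0.987, 0.001], [0.0, 0.001, -1.0]]
ft_force: [-0.2, -0.4, -1.3]
grip_width: 0.2
gripper_force: 78.8
```

```bash
python3 look.py
```

```text
tcp [ 547.9 -207.8  113.1]
top [441.  94.] 1298 circ [483.1 -94. ] 14.4 in tool [ 82.  102.1  71.2] 43.2
top [206. 217.] 1076 circ [ 539.4 -257. ] 14.7 in tool [  0.6 -49.9  71.1] 43.0
top [278. 214.] 791 circ [ 547.8 -206.9] 14.6 in tool [ 0.2  0.9 71.1] 43.1
top [351. 218.] 1007 circ [ 555.7 -156.9] 14.5 in tool [ 0.3 51.5 71.2] 43.1
```

Bung 3 is aligned in y at +0.9 (same as the pin) and in x to within 0.3 mm, so I probe it.

Converted, 33 mm is 0.044, 32 mm is 0.0427.

Request:
apply_moves(rows=[{"xyz":[0,0,0.008],"delta_rot":[0,0,0]},{"xyz":[0,0,0.016],"delta_rot":[0,0,0]},{"xyz":[0,0,0.0227],"delta_rot":[0,0,0]},{"xyz":[0,0,0.028],"delta_rot":[0,0,0]},{"xyz":[0,0,0.0333],"delta_rot":[0,0,0]},{"xyz":[0,0,0.0373],"delta_rot":[0,0,0]},{"xyz":[0,0,0.04],"delta_rot":[0,0,0]},{"xyz":[0,0,0.0427],"delta_rot":[0,0,0]},{"xyz":[0,0,0.044],"delta_rot":[0,0,0]},{"xyz":[0,0,0.044],"delta_rot":[0,0,0]}])

```text
clock: 15.05
tcp_pos: [548.1, -208.7, 82.3]
tool_rot: [[-0.987, 0.159, 0.002], [0.159, 0.987, -0.001], [-0.002, -0.0, -1.0]]
ft_force: [-3.2, 0.1, 6.1]
grip_width: 0.202
gripper_force: 79.0
```

Stopped at the blind depth (TCP 82.3 with 6 N). I press a little more to confirm, then draw it forward.

Converted, 1 mm is 0.0013.

Request:
apply_moves(rows=[{"xyz":[0,0,0.0013],"delta_rot":[0,0,0]},{"xyz":[0,0,0.0013],"delta_rot":[0,0,0]}])

```text
clock: 15.25
tcp_pos: [548.3, -208.8, 82.1]
tool_rot: [[-0.987, 0.159, 0.002], [0.159, 0.987, -0.001], [-0.003, -0.001, -1.0]]
ft_force: [-2.9, 1.6, 10.6]
grip_width: 0.204
gripper_force: 79.5
```

Request:
apply_moves(rows=[{"xyz":[0,0,-0.006],"delta_rot":[0,0,0]},{"xyz":[0.0027,0,-0.006],"delta_rot":[0,0,0]},{"xyz":[0.0067,0,-0.006],"delta_rot":[0,0,0]},{"xyz":[0.0133,0.0001,-0.006],"delta_rot":[0,0,0]},{"xyz":[0.0213,0.0003,-0.006],"delta_rot":[0,0,0]},{"xyz":[0.0293,0.0004,-0.006],"delta_rot":[0,0,0]},{"xyz":[0.0373,0.0005,-0.006],"delta_rot":[0,0,0]},{"xyz":[0.0453,0.0007,-0.006],"delta_rot":[0,0,0]},{"xyz":[0.0533,0.0008,-0.006],"delta_rot":[0,0,0]},{"xyz":[0.0613,0.0009,-0.006],"delta_rot":[0,0,0]},{"xyz":[0.0693,0.0011,-0.006],"delta_rot":[0,0,0]},{"xyz":[0.0773,0.0012,-0.006],"delta_rot":[0,0,0]},{"xyz":[0.0853,0.0013,-0.006],"delta_rot":[0,0,0]},{"xyz":[0.0933,0.0015,-0.006],"delta_rot":[0,0,0]},{"xyz":[0.1013,0.0016,-0.006],"delta_rot":[0,0,0]},{"xyz":[0.108,0.0016,-0.006],"delta_rot":[0,0,0]},{"xyz":[0.112,0.0016,-0.006],"delta_rot":[0,0,0]},{"xyz":[0.1147,0.0016,-0.006],"delta_rot":[0,0,0]},{"xyz":[0.1147,0.0016,-0.006],"delta_rot":[0,0,0]},{"xyz":[0.1127,0.0016,-0.006],"delta_rot":[0,0,0]}])

```text
clock: 17.25
tcp_pos: [464.4, -194.0, 83.7]
tool_rot: [[-0.987, 0.159, -0.0], [0.159, 0.987, 0.0], [0.0, -0.0, -1.0]]
ft_force: [0.2, 0.6, -0.3]
grip_width: 0.202
gripper_force: 78.8
```

Converted, -84 mm is -0.112, -65 mm is -0.0867.

Request:
apply_moves(rows=[{"xyz":[0,0,-0.0067],"delta_rot":[0,0,0]},{"xyz":[0,0,-0.016],"delta_rot":[0,0,0]},{"xyz":[0,0,-0.0267],"delta_rot":[0,0,0]},{"xyz":[0,0,-0.04],"delta_rot":[0,0,0]},{"xyz":[-0.04,-0.0267,-0.04],"delta_rot":[0,0,0]},{"xyz":[-0.0867,-0.0547,-0.04],"delta_rot":[0,0,0]},{"xyz":[-0.112,-0.0693,-0.04],"delta_rot":[0,0,0]},{"xyz":[-0.112,-0.0693,-0.04],"delta_rot":[0,0,0]},{"xyz":[-0.112,-0.0693,-0.04],"delta_rot":[0,0,0]},{"xyz":[-0.112,-0.0693,-0.04],"delta_rot":[0,0,0]}])

```text
clock: 18.25
tcp_pos: [538.8, -258.2, 114.2]
tool_rot: [[-0.987, 0.159, -0.0], [0.159, 0.987, 0.0], [0.0, 0.0, -1.0]]
ft_force: [0.4, -0.2, -0.4]
grip_width: 0.205
gripper_force: 78.8
```

```bash
python3 look.py
```

```text
tcp [ 538.8 -258.1  114.3]
top [361.  92.] 1278 circ [ 464.9 -192.8] 14.1 in tool [83.4 52.8 72.3] 43.1
top [520.  96.] 1471 circ [483.  -94.6] 14.7 in tool [ 81.1 152.7  72.3] 43.1
top [423. 218.] 1028 circ [ 555.6 -156.9] 14.8 in tool [ -0.5 102.7  72.3] 43.0
top [279. 215.] 754 circ [ 539.9 -257.2] 14.5 in tool [-0.9  1.1 72.3] 43.1
```

Converted, 34 mm is 0.0453, 32 mm is 0.0427.

Request:
apply_moves(rows=[{"xyz":[-0.0008,0.0001,0.008],"delta_rot":[0,0,0]},{"xyz":[-0.0008,0.0001,0.016],"delta_rot":[0,0,0]},{"xyz":[-0.0008,0.0001,0.0227],"delta_rot":[0,0,0]},{"xyz":[-0.0008,0.0001,0.028],"delta_rot":[0,0,0]},{"xyz":[-0.0008,0.0001,0.0333],"delta_rot":[0,0,0]},{"xyz":[-0.0008,0.0001,0.0373],"delta_rot":[0,0,0]},{"xyz":[-0.0008,0.0001,0.04],"delta_rot":[0,0,0]},{"xyz":[-0.0008,0.0001,0.0427],"delta_rot":[0,0,0]},{"xyz":[-0.0008,0.0001,0.0453],"delta_rot":[0,0,0]},{"xyz":[-0.0008,0.0001,0.0453],"delta_rot":[0,0,0]}])

```text
clock: 19.3
tcp_pos: [539.7, -258.6, 79.5]
tool_rot: [[-0.987, 0.159, -0.0], [0.159, 0.987, 0.0], [0.0, 0.0, -1.0]]
ft_force: [-0.9, -1.0, -1.0]
grip_width: 0.201
gripper_force: 78.8
```

Converted, 12.5 mm is 0.0167, 12 mm is 0.016.

Request:
apply_moves(rows=[{"xyz":[0,0,0.0053],"delta_rot":[0,0,0]},{"xyz":[0,0,0.0093],"delta_rot":[0,0,0]},{"xyz":[0,0,0.012],"delta_rot":[0,0,0]},{"xyz":[0,0,0.0147],"delta_rot":[0,0,0]},{"xyz":[0,0,0.016],"delta_rot":[0,0,0]},{"xyz":[0,0,0.0167],"delta_rot":[0,0,0]},{"xyz":[0,0,0.0167],"delta_rot":[0,0,0]}])

```text
clock: 20.0
tcp_pos: [539.9, -258.7, 68.8]
tool_rot: [[-0.987, 0.159, 0.001], [0.159, 0.987, -0.0], [-0.001, -0.0, -1.0]]
ft_force: [-2.1, 1.9, 7.1]
grip_width: 0.203
gripper_force: 79.1
```

Bung 4 is through, seated on the shoulder. I lift and carry the probe home; the commanded moves sum to +102.7, +339.2.

Converted, 339.2 mm is 0.4523, 102.7 mm is 0.1369.

Request:
apply_moves(rows=[{"xyz":[0,0,-0.0053],"delta_rot":[0,0,0]},{"xyz":[0,0,-0.0187],"delta_rot":[0,0,0]},{"xyz":[0,0,-0.04],"delta_rot":[0,0,0]},{"xyz":[0,0,-0.0667],"delta_rot":[0,0,0]},{"xyz":[0,0,-0.0933],"delta_rot":[0,0,0]},{"xyz":[0.0133,0.04,-0.1],"delta_rot":[0,0,0]},{"xyz":[0.032,0.1,-0.1],"delta_rot":[0,0,0]},{"xyz":[0.0507,0.16,-0.1],"delta_rot":[0,0,0]},{"xyz":[0.0693,0.22,-0.1],"delta_rot":[0,0,0]},{"xyz":[0.088,0.28,-0.1],"delta_rot":[0,0,0]},{"xyz":[0.1067,0.34,-0.1],"delta_rot":[0,0,0]},{"xyz":[0.1227,0.4,-0.0933],"delta_rot":[0,0,0]},{"xyz":[0.1333,0.4373,-0.0867],"delta_rot":[0,0,0]},{"xyz":[0.1369,0.4523,-0.08],"delta_rot":[0,0,0]},{"xyz":[0.1369,0.4523,-0.0667],"delta_rot":[0,0,0]},{"xyz":[0.1369,0.4523,-0.06],"delta_rot":[0,0,0]},{"xyz":[0.1369,0.4523,-0.06],"delta_rot":[0,0,0]},{"xyz":[0.1369,0.4523,-0.06],"delta_rot":[0,0,0]},{"xyz":[0.1369,0.4523,-0.06],"delta_rot":[0,0,0]}])

```text
clock: 21.9
tcp_pos: [492.7, 91.6, 112.6]
tool_rot: [[-0.987, 0.161, 0.0], [0.161, 0.987, -0.0], [-0.0, -0.0, -1.0]]
ft_force: [0.1, -1.1, 0.2]
grip_width: 0.202
gripper_force: 78.8
```

```bash
python3 - <<'E'
from h import *
f=grab_frame("wrist");s=read_state();R=s["tool_rot"];t=s["tcp_pos"];print(t)
P=cloud(f);z=P[...,2];m=(z>3)&(z<14)&(np.hypot(P[...,0]-493,P[...,1]-92)<56);Q=P[m]
r=cv2.minAreaRect(Q[:,:2].astype(np.float32));print(r,R.T@(np.array([*r[0],40])-t))
cv2.imwrite("pics/w5.png",cv2.resize(f["pixels"][150:300,180:380],None,fx=4,fy=4,interpolation=2)[:,:,::-1])
E
```

```text
[492.71293106  91.80987139 112.67283154]
((490.973876953125, 92.35990142822266), (90.87617492675781, 108.34905242919922), 1.4777737855911255) [ 1.84744287  0.26158441 72.67176766]
```

View pics/w5.png

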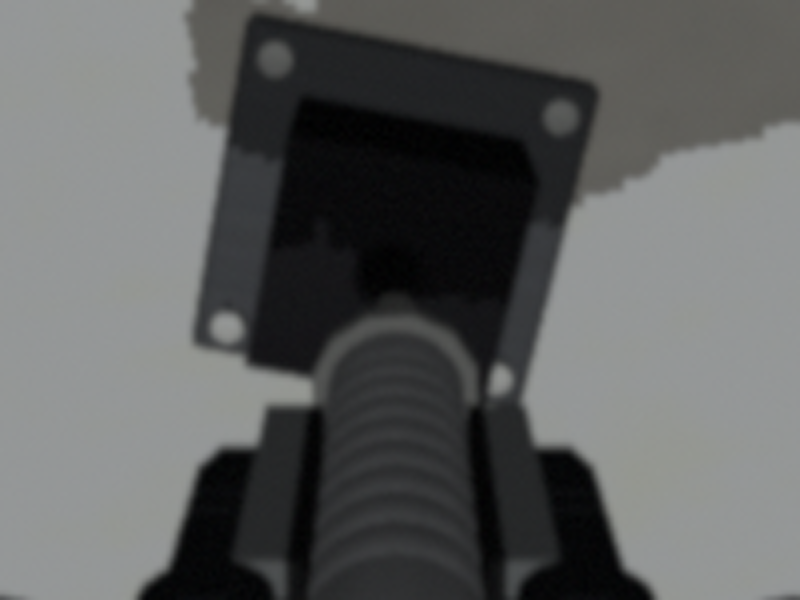

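The stand bore is at crop (388,268) and the pin at (398,300). The pin is about 1.1 mm too far to the left in y, so I correct that and insert.

Converted, 26 mm is 0.0347, -1.1 mm is -0.0015.

Request:
apply_moves(rows=[{"xyz":[-0.0004,-0.0015,0.0067],"delta_rot":[0,0,0]},{"xyz":[-0.0004,-0.0015,0.0133],"delta_rot":[0,0,0]},{"xyz":[-0.0004,-0.0015,0.02],"delta_rot":[0,0,0]},{"xyz":[-0.0004,-0.0015,0.0253],"delta_rot":[0,0,0]},{"xyz":[-0.0004,-0.0015,0.0307],"delta_rot":[0,0,0]},{"xyz":[-0.0004,-0.0015,0.0347],"delta_rot":[0,0,0]},{"xyz":[-0.0004,-0.0015,0.0347],"delta_rot":[0,0,0]}])

```text
clock: 22.65
tcp_pos: [492.2, 91.4, 85.6]
tool_rot: [[-0.987, 0.159, -0.001], [0.159, 0.987, -0.0], [0.001, -0.0, -1.0]]
ft_force: [-0.2, 1.0, -0.5]
grip_width: 0.2
gripper_force: 78.8
```

Tip is well inside the bore with no force. I continue to the seat.

Converted, 20.5 mm is 0.0273, 19.5 mm is 0.026.

Request:
apply_moves(rows=[{"xyz":[0,0,0.008],"delta_rot":[0,0,0]},{"xyz":[0,0,0.016],"delta_rot":[0,0,0]},{"xyz":[0,0,0.0213],"delta_rot":[0,0,0]},{"xyz":[0,0,0.024],"delta_rot":[0,0,0]},{"xyz":[0,0,0.026],"delta_rot":[0,0,0]},{"xyz":[0,0,0.0273],"delta_rot":[0,0,0]},{"xyz":[0,0,0.0273],"delta_rot":[0,0,0]}])

```text
clock: 23.35
tcp_pos: [492.5, 91.4, 66.7]
tool_rot: [[-0.987, 0.159, 0.0], [0.159, 0.987, -0.0], [-0.0, 0.0, -1.0]]
ft_force: [-2.9, -0.8, 5.6]
grip_width: 0.202
gripper_force: 78.8
```

Seated (TCP 66.7 with light contact, as at the start). I release and withdraw.

Converted, -170 mm is -0.2267, -150 mm is -0.2.

Request:
apply_moves(rows=[{"xyz":[0,0,0],"delta_rot":[0,0,0]},{"xyz":[0,0,0],"delta_rot":[0,0,0]},{"xyz":[0,0,0],"delta_rot":[0,0,0]},{"xyz":[0,0,0],"delta_rot":[0,0,0]},{"xyz":[0,0,-0.0133],"delta_rot":[0,0,0]},{"xyz":[0,0,-0.04],"delta_rot":[0,0,0]},{"xyz":[0,0,-0.0933],"delta_rot":[0,0,0]},{"xyz":[0,0,-0.1467],"delta_rot":[0,0,0]},{"xyz":[0,-0.0533,-0.2],"delta_rot":[0,0,0]},{"xyz":[0,-0.1067,-0.2267],"delta_rot":[0,0,0]},{"xyz":[0,-0.1333,-0.2267],"delta_rot":[0,0,0]},{"xyz":[0,-0.1333,-0.2267],"delta_rot":[0,0,0]},{"xyz":[0,-0.1333,-0.2267],"delta_rot":[0,0,0]}], gripper=0.6)

```text
clock: 24.65
tcp_pos: [476.5, -7.3, 236.1]
tool_rot: [[-0.987, 0.16, 0.0], [0.16, 0.987, 0.001], [-0.0, 0.001, -1.0]]
ft_force: [0.4, 0.5, 0.1]
grip_width: 0.599
gripper_force: 0.0
```

```bash
python3 look.py; python3 - <<'E'
from h import *
f=pickle.load(open("last.pkl","rb"));cv2.imwrite("pics/w6.png",f["pixels"][:,:,::-1])
P=cloud(f);z=P[...,2];m=(z>107)&(z<118)&(np.hypot(P[...,0]-493,P[...,1]-91)<30);print(P[m].mean(0),m.sum())
E
```

```text
tcp [476.5  -6.8 235.6]
top [105. 196.] 440 circ [ 465.3 -193.7] 14.7 in tool [ -18.8 -186.4  193.5] 42.9
top [199. 198.] 449 circ [483.4 -94.4] 14.6 in tool [-20.8 -85.5 193.5] 43.0
top [160. 266.] 357 circ [ 555.6 -156.8] 14.7 in tool [-102.1 -135.6  193.5] 43.1
top [ 73. 266.] 356 circ [ 539.5 -256.7] 14.6 in tool [-102.1 -236.8  193.4] 43.0
[491.942543    91.23469624 112.62797628] 408
```

View pics/w6.png

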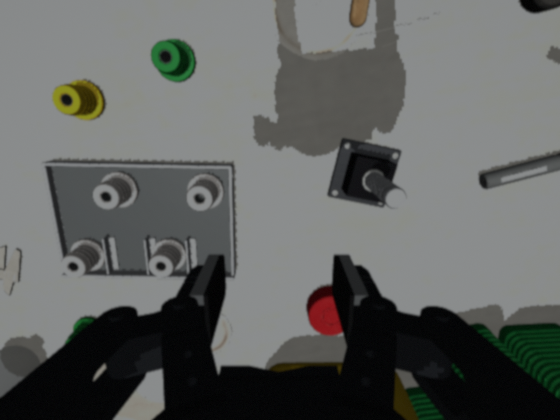

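The first and third bungs stand in the front lane at (202,192) and (107,196). The second and fourth are still in their bays at (162,265) and (75,266). The probe is upright and seated in its stand at (390,195).

```bash
python3 -c "
from cell import *
print(job_done())"
```

```text
the job is handed in; nothing more can be done
None
```

The job is handed in: the first and third bungs from the left were blind and now stand in the front lane, the second and fourth are through and still in their bays, and the probe is back in its stand, all in about 25 s.

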